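# Key the teapot lid onto its pin and press it home

### The job

Close the teapot: with a fingertip against the side of the lid's upright rib, push the lid round until the notch in its rim stands over the steel pin of the pot's mouth, then press the lid gently down until it is fully home with the pin in the notch. Do not pinch the rib or lift the lid, and leave everything else on the windowsill as it stands. Finish with the hand clear.

Things in the scene. Friction and masses are not known exactly. Their poses are not given: they have to be found in the camera images.
- pot: Squat brown stoneware teapot, 168 mm wide, 86 mm high to the ledge of its mouth; heavy, does not shift. Spout on its +y side (to 157 mm from the axis, 94 mm high), loop handle on its -y side (to 143 mm, 84 mm high). A collar (radius 56 to 66 mm, top 90 mm high) rings the mouth. Origin: centre of its underside, on the mouth's vertical axis; z up; x towards the pin.
- pin_mid (a point): Fixed round steel pin, 8 mm thick, lying level across the pot's collar along the pot's x axis, from 44 to 76 mm from the mouth's axis, centre line 90 mm high; its outer end, a 12 mm ball, shows outside the lid's edge. This point lies in the pin 48 mm from the axis, where the notch must come.
- lid: Brown ceramic lid, 108 mm across, standing proud on its seal. It turns about the pot's axis (1.5 N at the rib, either way, stays where left; the shorter way to the pin is free) and slides along it. Origin: on the axis in its underside (95 mm high at the start, 86 mm when home); z up, x towards the notch. Rim 8 mm thick; within radius 38 mm its top is flat, 12 mm above the origin.
- lid_notch (a point): Middle of the notch: a slot 14 mm wide cut inward from the lid's edge to a radius of 42 mm. This point lies 48 mm from the axis on the lid's x axis, 4 mm above the lid's underside.
- lid_rib (a point): Middle of the upright rib on the lid's top, on the side opposite the notch: 32 mm long along the radius (from 14 to 46 mm from the axis), 10 mm thick, rising from 12 to 30 mm above the lid's underside, both flat sides upright. This point lies 30 mm from the axis, 21 mm above the lid's underside.
- lid_depth (a joint): How far the lid has been pressed down, in m: 0 standing proud at the start, 0.009 fully home, negative if lifted. The seal's rubbing takes about 6 N to slide and holds the lid where it is left. Out of line, the underside strikes the pin after about 1 mm; with the notch over the pin (within about 3 mm) it goes down.
- box: White plastic box, 75 x 105 x 45 mm, standing fast, with a round white press button on its lid; not to be touched. Origin: centre of its underside.
- box_button (a joint): The box's spring button: 0 out, 0.005 pressed. Leave it alone.
- bowl: Upturned glass dessert bowl, 120 mm across, 58 mm high, loose. Origin: centre of its underside.
- mug: White mug, 80 mm across, 88 mm high, loose. Origin: centre of its underside.
- jar: Amber glass jar with a steel cap, 68 mm across, 85 mm high, loose. Origin: centre of its underside.
- strainer: Aluminium tea strainer, bowl 72 mm across and 24 mm high with a flat handle along its x axis to 108 mm, loose. Origin: centre of the bowl's underside.
- peg: Red plastic clothes peg, 75 x 11 x 15 mm, lying, loose. Origin: centre of its underside.
- spoon: Steel teaspoon, 140 mm long along its x axis, lying, loose. Origin: centre of its underside.

How it is judged:
By the outcome, as a careful person would: the job done as asked, in the order asked, and still so for the second after the job is handed in, with the robot touching nothing.
It also fails if it takes over 45 s, if anything falls off the work surface, if the arm or the gripper's body presses on something with over 40 N, if the wrist force passes 120 N, or if a joint passes its speed limit or range.

### The arm

A 6-joint arm with a two-finger parallel gripper is mounted at the origin on the work surface. World frame = base frame: x ahead of the robot, y to its left, z up, the work surface at z = 0. Lengths are in m, angles in degrees, forces in N, time in s.
With the tool pointing down it reaches from about 0.4 to 0.825 m from the base axis. Payload 7 kg.
Tool frame: the origin (TCP) lies midway between the tips of the shut fingers; the grasp point (between the pads) lies 19 mm behind it; z points along the fingers, y is the direction in which the jaws open and shut (so a half turn about z gives the same grasp; the last joint's range is limited). The gripper opens to 88 mm and grips with 3 to 60 N. Pads are 19 mm wide; open, the fingers measure 130 mm over their backs; the gripper's body (78 mm by 193 mm) begins 47 mm behind the grasp point.
Start: joints at [81.652, 20.546, 0.682, 0, -70.136, -16.507], TCP at [0.284, 0.612, 0.227] pointing down, gripper open.
Joint ranges: [-176.03, 176.03], [-82.01, 121.73], [-58.28, 71.71], [-173.87, 95.51], [-174.79, -0.11], [-173.66, 173.66]. Speed limits (degrees/s): [136.94, 136.94, 172.46, 180, 180, 180].

### API

Orientations are given as [roll, pitch, yaw] about the fixed x, y, z axes, in that order (R = Rz(yaw) Ry(pitch) Rx(roll)).
In Python, from plant import sensors, cams, job gives the robot as it stands.
- The arm moves only by the tool move_arm, never from a script. Its argument "commands" is a list of rows, each a list of 7 numbers: the finger opening in cm, from 0 to 8.76, then the shift along the tool's x, y, z in cm, then the turn, a rotation vector about the tool's x, y, z in rad. In form: [[hand, x, y, z, wx, wy, wz], ...]. A call has exactly 8 rows; each row is the pose to reach, as a shift and turn from the pose commanded when the call began, along the tool's axes at that moment; what a row does not reach only later rows make up. A row lasts 1/8 s, in which the tool goes at most 62.5 mm and 10.7 degrees, less where a joint would pass 70% of its speed; a pose out of reach is approached as far as the arm can. A call with a gripper value outside its range is refused whole. The fingers move at their own pace and stop on an object; the grip force is fixed at half the most. Time passes only in rows, so rows that repeat a pose let the fingers close, or fill a call up. It gives the time, the measured TCP pose, the force and the opening at its end, in the units of the state.
- sensors.get_obs(): the state, without advancing time (a new reading comes with each control period).
- cams.snapshot(name): name is "scene" or "top"; returns a dict with "frame" (384x512x3 uint8, red, green, blue), "camera_matrix" (3x3 intrinsics, pixels), "dist_coeffs" ([k1, k2, p1, p2, k3] as OpenCV has them; the pictures are not rectified), "R" (3x3) and "t" (3): a world point X has camera coordinates R X + t. Camera axes: x right, y down, z forward; pixel columns grow to the right and rows downward; lengths in m; the calibration is good to about 2 mm. A picture is of the moment at which its call begins. There is no depth.
- job.close_job(): hands the job in, once; it reports no verdict.
The state is a dict: "clock": time; "joint_pos": joint angles; "qvel": joint speeds; "tau": joint torques, N m; "tool_pos": TCP position; "orientation": TCP orientation; "force": force on the tool from outside, world axes, zero at the start; "moment": the same for the moment, N m; "opening": finger opening in m.
Only numpy, scipy, OpenCV 4.12 (cv2) and the standard library are available. Lean on these libraries where they do the work, as an engineer would, in place of code of your own. Each camera call takes 0.05 s, during which the arm holds its last target.

## Working session

There is one attempt and no reset: what is moved stays moved. The work goes in short steps, Python scripts to look and compute and a tool call to move; the robot and the scene stay as the last step left them, time stands still between calls to the robot, and variables do not carry over. Pictures are saved under pics/ and viewed, and the job is handed in when it is done.

Besides the shell and the picture viewer there is one more tool, called after "Request:" as name([rows], argument=value, ...), one row to a line, values as JSON. move_arm: Moves the arm, as the interface text tells. Its arguments: {"type":"object","properties":{"commands":{"type":"array"}},"required":["commands"]}

```bash
ls; mkdir -p pics
python3 - <<'E'
from plant import sensors,cams
import cv2,numpy as np
print(sensors.get_obs())
for n in("scene","top"):
    s=cams.snapshot(n); cv2.imwrite(f"pics/{n}0.png",s["frame"][:,:,::-1]); np.savez(f"{n}0.npz",**s)
    print({k:np.round(v,4).tolist() for k,v in s.items() if k!="frame"})
E
```

```text
pics
{'clock': 0.0, 'joint_pos': array([ 8.16535175e+01,  2.05943839e+01,  6.31203464e-01, -1.90676243e-02,
       -7.01350245e+01, -1.65053209e+01]), 'qvel': array([ 0.01157944,  0.13365619, -0.06456253, -0.01134707, -0.03791261,
        0.01871621]), 'tau': array([-3.95219777e-04, -5.82717597e+01,  2.93045783e+01,  6.99737549e+00,
        6.94096714e-03, -1.48094314e-04]), 'tool_pos': array([0.28352373, 0.61201251, 0.22557319]), 'orientation': array([ 1.79900749e+02, -1.07173408e-02, -2.48582888e+01]), 'force': array([ 0.46981863,  0.27395751, -0.13098597]), 'moment': array([-0.02515257,  0.00733907, -0.06621143]), 'opening': 0.08767083943310185}
{'camera_matrix': [[459.6997, 0.0, 257.9142], [0.0, 459.6997, 201.2596], [0.0, 0.0, 1.0]], 'dist_coeffs': [-0.0646, 0.0, 0.0, 0.0, 0.0], 'R': [[-0.5586, 0.8294, -0.0014], [0.7119, 0.4786, -0.514], [-0.4257, -0.2881, -0.8578]], 't': [0.3373, -0.3796, 1.8534]}
{'camera_matrix': [[351.8616, 0.0, 258.5735], [0.0, 351.8616, 191.7372], [0.0, 0.0, 1.0]], 'dist_coeffs': [-0.0713, 0.0, 0.0, 0.0, 0.0], 'R': [[-0.1081, -0.9941, -0.0002], [-0.9708, 0.1056, -0.2152], [0.2139, -0.0231, -0.9766]], 't': [0.0615, 0.5965, 0.9706]}
```

View pics/scene0.png

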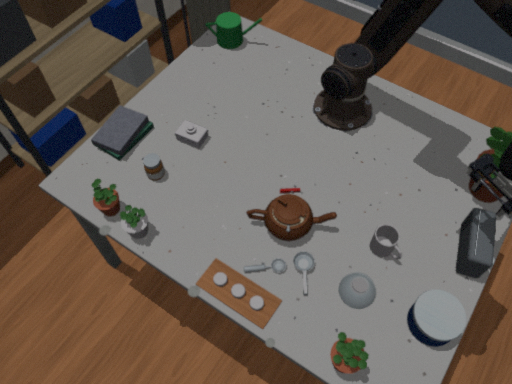

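View pics/top0.png

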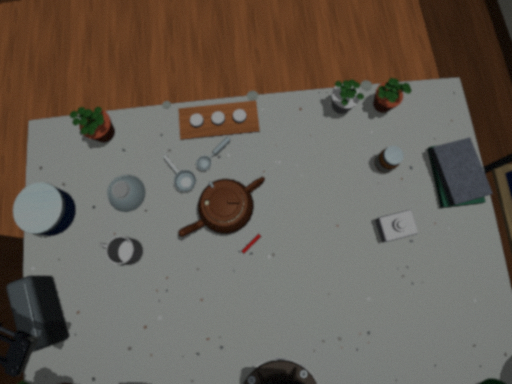

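Scene: the pot is around (288,217). Top: the pot is around (225,206). I'll enlarge both.

Run:
```python
import cv2
a=cv2.imread("pics/scene0.png")[180:250,240:345]; b=cv2.imread("pics/top0.png")[165:250,170:275]
cv2.imwrite("pics/sz0.png",cv2.resize(a,None,fx=7.5,fy=7.5,interpolation=cv2.INTER_CUBIC))
cv2.imwrite("pics/tz0.png",cv2.resize(b,None,fx=7,fy=7,interpolation=cv2.INTER_CUBIC))
```

```text
(no output)
```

View pics/sz0.png

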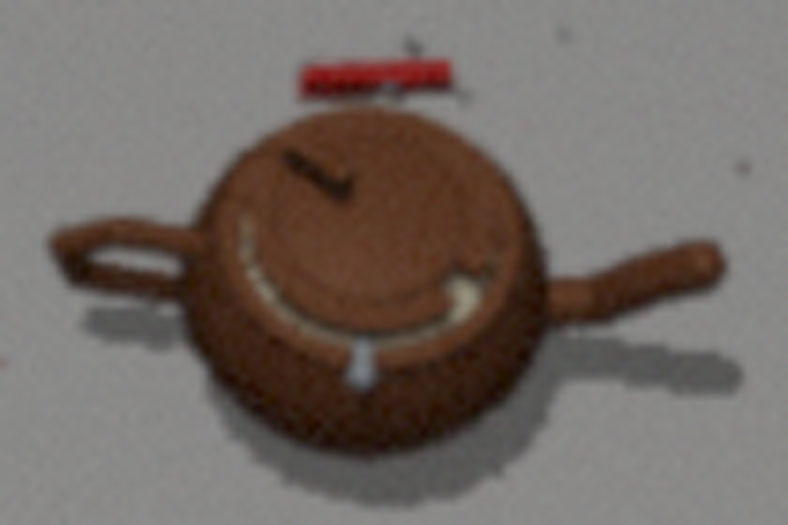

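View pics/tz0.png

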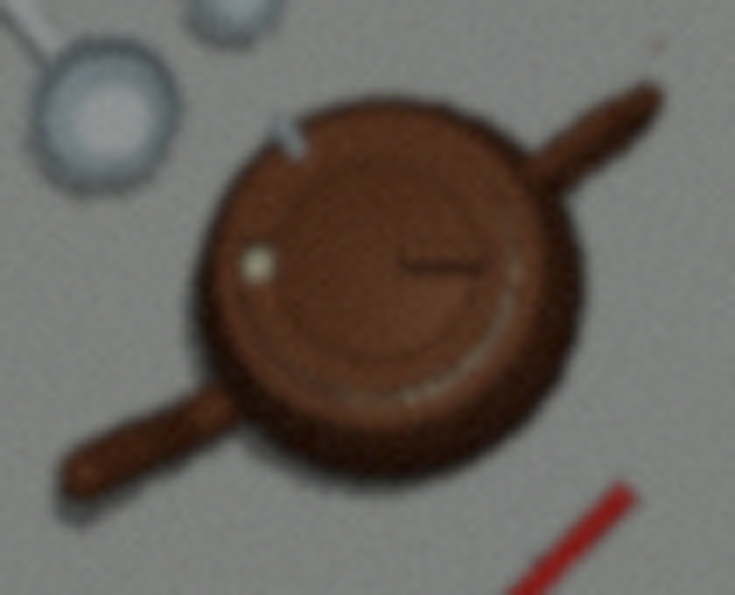

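```bash
cat > h.py <<'E'
import numpy as np,cv2
def ray(s,u,v):
    p=cv2.undistortPoints(np.array([[[u,v]]],float),s["camera_matrix"],s["dist_coeffs"])[0,0]
    R,t=s["R"],s["t"]; return -R.T@t, R.T@np.array([p[0],p[1],1.])
def onz(s,u,v,z):
    c,d=ray(s,u,v); return c+d*(z-c[2])/d[2]
def tri(s1,p1,s2,p2):
    c1,d1=ray(s1,*p1);c2,d2=ray(s2,*p2)
    k=np.linalg.lstsq(np.c_[d1,-d2],c2-c1,rcond=None)[0]
    a,b=c1+k[0]*d1,c2+k[1]*d2; return (a+b)/2,np.linalg.norm(a-b)
def proj(s,P):
    r,_=cv2.Rodrigues(s["R"]); return cv2.projectPoints(np.atleast_2d(np.array(P,float)),r,s["t"],s["camera_matrix"],s["dist_coeffs"])[0][:,0]
def load(n): return dict(np.load(n))
def Z(im,x0,y0,x1,y1,f,name,clahe=True):
    c=cv2.resize(im[y0:y1,x0:x1],None,fx=f,fy=f,interpolation=cv2.INTER_CUBIC)
    if clahe:
        l=cv2.cvtColor(c,cv2.COLOR_RGB2LAB); l[:,:,0]=cv2.createCLAHE(4,(4,4)).apply(l[:,:,0]); c=cv2.cvtColor(l,cv2.COLOR_LAB2RGB)
    cv2.imwrite(name,c[:,:,::-1])
E
python3 - <<'E'
from h import *
T=load("top0.npz");S=load("scene0.npz")
Z(T["frame"],190,170,260,240,8,"pics/tz1.png");Z(S["frame"],255,185,325,245,9,"pics/sz1.png")
zt=lambda x,y:(170+(x+.5)/7-.5,165+(y+.5)/7-.5)
zs=lambda x,y:(240+(x+.5)/7.5-.5,180+(y+.5)/7.5-.5)
print("ball",onz(T,*zt(280,128),.09),onz(S,*zs(360,378),.09),tri(T,zt(280,128),S,zs(360,378)))
print("notch",onz(T,*zt(258,264),.095),onz(S,*zs(465,290),.095))
print("rib",[onz(T,*zt(*p),.125) for p in((400,258),(485,268))],[onz(S,*zs(*p),.125) for p in((350,190),(285,155))])
print("spout",onz(T,*zt(80,475),.09),"handle",onz(T,*zt(648,92),.08))
E
```

```text
ball [0.63558453 0.13517529 0.09      ] [0.63566962 0.13573693 0.09      ] (array([0.63558571, 0.13543349, 0.08960736]), np.float64(0.000470972025564593))
notch [0.57855495 0.14795156 0.095     ] [0.57672477 0.15179913 0.095     ]
rib [array([0.56879209, 0.08820107, 0.125     ]), array([0.56120246, 0.05532853, 0.125     ])] [array([0.57787045, 0.09223658, 0.125     ]), array([0.5786762 , 0.05973093, 0.125     ])]
spout [0.50127938 0.22666864 0.09      ] handle [ 0.63695347 -0.01794514  0.08      ]
```

View pics/tz1.png

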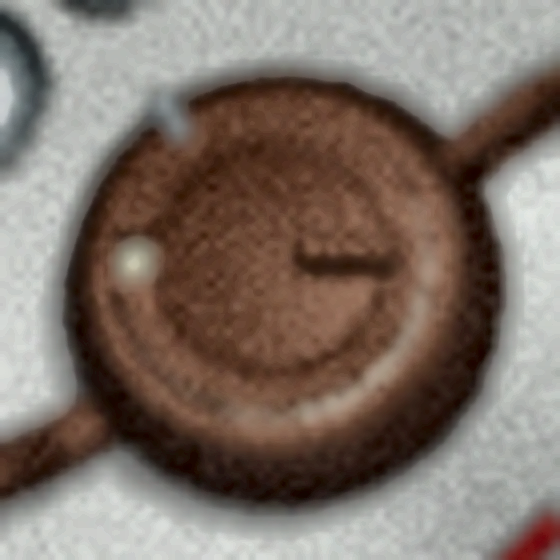

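View pics/sz1.png

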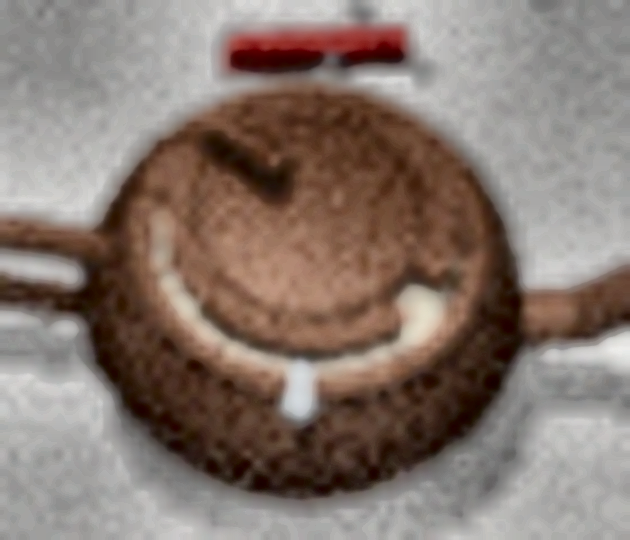

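Run:
```python
from h import *
from scipy.optimize import least_squares
T=load("top0.npz");S=load("scene0.npz")
t1=lambda x,y:(190+(x+.5)/8-.5,170+(y+.5)/8-.5)
s1=lambda x,y:(255+(x+.5)/9-.5,185+(y+.5)/9-.5)
def fit(P):
    P=np.array(P)[:,:2]; r=least_squares(lambda q:np.hypot(*(P-q[:2]).T)-q[2],[.57,.1,.05]); return r.x.round(4),np.abs(r.fun).max().round(4)
print("t38",fit([onz(T,*t1(*p),.107) for p in((158,265),(385,265),(270,372),(270,142),(190,340),(350,345),(345,175))]))
print("scollar",fit([onz(S,*s1(*p),.09) for p in((150,240),(170,300),(215,345),(270,367),(340,370),(400,352))]))
print("slid",fit([onz(S,*s1(*p),.095) for p in((180,270),(215,315),(255,340),(300,353),(350,350),(385,337))]))
# pot mask
for n,I,f in(("T",T,0),("S",S,0)):
    im=I["frame"].astype(int); m=((im[:,:,0]-im[:,:,2]>18)).astype(np.uint8)
    x0,y0,x1,y1=(190,170,262,245) if n=="T" else (255,185,330,245)
    k=np.zeros_like(m);k[y0:y1,x0:x1]=m[y0:y1,x0:x1]
    k=cv2.morphologyEx(k,cv2.MORPH_OPEN,cv2.getStructuringElement(cv2.MORPH_ELLIPSE,(15,15)))
    c=max(cv2.findContours(k,0,1)[0],key=cv2.contourArea)
    e=cv2.fitEllipse(c);print(n,e,"centre@.045",onz(I,*e[0],.045))
    print("cam",-I["R"].T@I["t"])
    hsv=I["frame"][y0:y1,x0:x1].astype(int)
    bl=((hsv[:,:,2]-hsv[:,:,0]>-3)&(hsv.sum(2)>200))
# overlay with candidate axis
```

```text
t38 (array([0.5722, 0.0985, 0.0404]), np.float64(0.0015))
scollar (array([0.5718, 0.1008, 0.0582]), np.float64(0.0005))
slid (array([0.5726, 0.1025, 0.0511]), np.float64(0.0004))
T ((225.56900024414062, 205.52053833007812), (50.28461456298828, 52.731407165527344), 56.02743911743164) centre@.045 [0.5728446  0.09839159 0.045     ]
cam [0.37807103 0.02054559 1.0762179 ]
S ((288.40814208984375, 214.6255340576172), (40.49364471435547, 48.45781326293945), 94.6803207397461) centre@.045 [0.56378153 0.09689361 0.045     ]
cam [1.24753548 0.43591181 1.39517338]
```

Request:
move_arm([
  [0, 3, 2, 0, 0, 0, 0],
  [0, 8, 5.5, 0, 0, 0, 0],
  [0, 13, 9.2, 0, 0, 0, 0],
  [0, 18, 12.8, 0, 0, 0, 0],
  [0, 23, 16.3, 0, 0, 0, 0],
  [0, 27, 19, 0, 0, 0, 0],
  [0, 29.5, 20.9, 0, 0, 0, 0],
  [0, 30.5, 21.7, 0, 0, 0, 0],
])

```text
clock: 1.1
tool_pos: [0.4697, 0.2857, 0.2264]
orientation: [180.0, 0.0, -25.0]
force: [-0.3, 0.5, 0.9]
opening: 0.0131
```

```bash
cat >> h.py <<'E'
from scipy.spatial.transform import Rotation as Ro
def delta(goal,yaw):
    from plant import sensors
    o=sensors.get_obs(); R=Ro.from_euler("xyz",o["orientation"],degrees=True)
    G=Ro.from_euler("xyz",[180,0,yaw],degrees=True)
    print("t",o["clock"],"pos",o["tool_pos"].round(4),o["orientation"].round(2),"F",o["force"].round(1),"op",round(o["opening"],4))
    print("cm",(100*R.inv().apply(np.array(goal)-o["tool_pos"])).round(2),"rv",(R.inv()*G).as_rotvec().round(4))
E
python3 -c "
from h import *
delta([.5951,.0672,.17],-6.5)"
```

```text
t 1.1 pos [0.4697 0.2857 0.2264] [ 1.7997e+02  1.0000e-02 -2.4960e+01] F [-0.3  0.5  0.9] op 0.0131
cm [20.59 14.51  5.64] rv [ 4.000e-04  3.000e-04 -3.223e-01]
```

Request:
move_arm([
  [0, 2.5, 1.8, 0.5, 0, 0, -0.04],
  [0, 6.5, 4.6, 1.5, 0, 0, -0.1],
  [0, 11, 7.7, 2.7, 0, 0, -0.17],
  [0, 15.5, 10.9, 4, 0, 0, -0.24],
  [0, 19, 13.3, 5, 0, 0, -0.3],
  [0, 20.6, 14.5, 5.6, 0, 0, -0.322],
  [0, 20.6, 14.5, 5.6, 0, 0, -0.322],
  [0, 20.6, 14.5, 5.6, 0, 0, -0.322],
])

```text
clock: 2.1
tool_pos: [0.5951, 0.0699, 0.1705]
orientation: [-180.0, 0.0, -6.4]
force: [0.1, 0.3, 0.6]
opening: 0.0003
```

```bash
python3 -c "
from h import *
from plant import cams
delta([.5951,.0672,.1135],-6.5)
s=cams.snapshot('scene');t=cams.snapshot('top')
Z(s['frame'],240,150,330,245,6,'pics/s2.png',False);Z(t['frame'],170,150,275,245,6,'pics/t2.png',False)"
```

```text
t 2.1 pos [0.5951 0.0699 0.1705] [-1.80e+02  1.00e-02 -6.41e+00] F [0.1 0.3 0.6] op 0.0003
cm [0.03 0.27 5.7 ] rv [-0.      0.0002  0.0016]
```

View pics/s2.png

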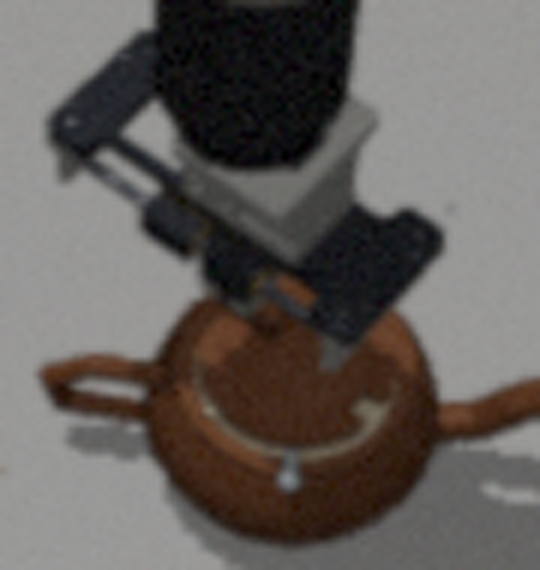

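View pics/t2.png

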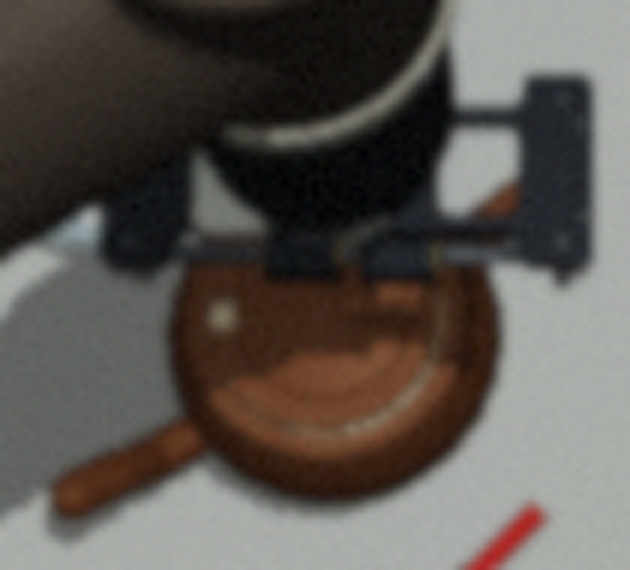

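The hand stands over the lid, beyond the rib on its +x side, and the rib's top is in the top view at about (400,290) in the crop. The notch is at (222,317) and the pin ball in the scene view at (288,478). Next I descend beside the rib.

Request:
move_arm([
  [0, 0, 0.1, 1, 0, 0, 0],
  [0, 0, 0.2, 2.2, 0, 0, 0],
  [0, 0, 0.2, 3.4, 0, 0, 0],
  [0, 0, 0.2, 4.4, 0, 0, 0],
  [0, 0, 0.2, 5.1, 0, 0, 0],
  [0, 0, 0.2, 5.5, 0, 0, 0],
  [0, 0, 0.2, 5.6, 0, 0, 0],
  [0, 0, 0.2, 5.6, 0, 0, 0],
])

```text
clock: 3.2
tool_pos: [0.5952, 0.0672, 0.1148]
orientation: [-180.0, -0.0, -6.4]
force: [-0.3, 0.1, -0.9]
opening: 0.0008
```

```bash
python3 -c "
from h import *
# path: lid angle th (rib), gap g beyond nominal contact
A=np.array([.5722,.100])
for th,g in [(263.5,0),(258,0),(250,0),(240,0),(230,0),(225,0)]:
    a=np.radians(th);n=np.array([-np.sin(a),np.cos(a)])
    P=A+.03*np.array([np.cos(a),np.sin(a)])+n*(.0145+g)
    print(th);delta([*P,.1135],th-270)"
```

```text
263.5
t 3.2 pos [0.5952 0.0672 0.1148] [-1.7999e+02 -2.0000e-02 -6.4000e+00] F [-0.3  0.1 -0.9] op 0.0008
cm [-1.21  0.    0.13] rv [-0.0002 -0.0004  0.0017]
258
t 3.2 pos [0.5952 0.0672 0.1148] [-1.7999e+02 -2.0000e-02 -6.4000e+00] F [-0.3  0.1 -0.9] op 0.0008
cm [-1.5   0.13  0.13] rv [-0.0002 -0.0004  0.0977]
250
t 3.2 pos [0.5952 0.0672 0.1148] [-1.7999e+02 -2.0000e-02 -6.4000e+00] F [-0.3  0.1 -0.9] op 0.0008
cm [-1.95  0.26  0.13] rv [-2.000e-04 -4.000e-04  2.373e-01]
240
t 3.2 pos [0.5952 0.0672 0.1148] [-1.7999e+02 -2.0000e-02 -6.4000e+00] F [-0.3  0.1 -0.9] op 0.0008
cm [-2.52  0.33  0.13] rv [-2.000e-04 -4.000e-04  4.118e-01]
230
t 3.2 pos [0.5952 0.0672 0.1148] [-1.7999e+02 -2.0000e-02 -6.4000e+00] F [-0.3  0.1 -0.9] op 0.0008
cm [-3.1   0.3   0.13] rv [-3.000e-04 -3.000e-04  5.864e-01]
225
t 3.2 pos [0.5952 0.0672 0.1148] [-1.7999e+02 -2.0000e-02 -6.4000e+00] F [-0.3  0.1 -0.9] op 0.0008
cm [-3.39  0.25  0.13] rv [-3.000e-04 -3.000e-04  6.736e-01]
```

Request:
move_arm([
  [0, -0.6, 0, 0.1, 0, 0, 0],
  [0, -1.2, 0, 0.1, 0, 0, 0],
  [0, -1.5, 0.1, 0.1, 0, 0, 0.098],
  [0, -1.75, 0.2, 0.1, 0, 0, 0.17],
  [0, -1.95, 0.26, 0.1, 0, 0, 0.237],
  [0, -2.25, 0.3, 0.1, 0, 0, 0.325],
  [0, -2.52, 0.33, 0.1, 0, 0, 0.412],
  [0, -2.52, 0.33, 0.1, 0, 0, 0.412],
])

```text
clock: 4.2
tool_pos: [0.5699, 0.067, 0.114]
orientation: [-179.9, -0.1, -30.0]
force: [3.6, 0.8, -1.6]
opening: 0.0005
```

```bash
python3 -c "
from h import *
from plant import cams
s=cams.snapshot('scene');t=cams.snapshot('top')
Z(s['frame'],240,150,330,245,6,'pics/s3.png',False);Z(t['frame'],170,150,275,245,6,'pics/t3.png',False)"
```

```text
(no output)
```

View pics/s3.png

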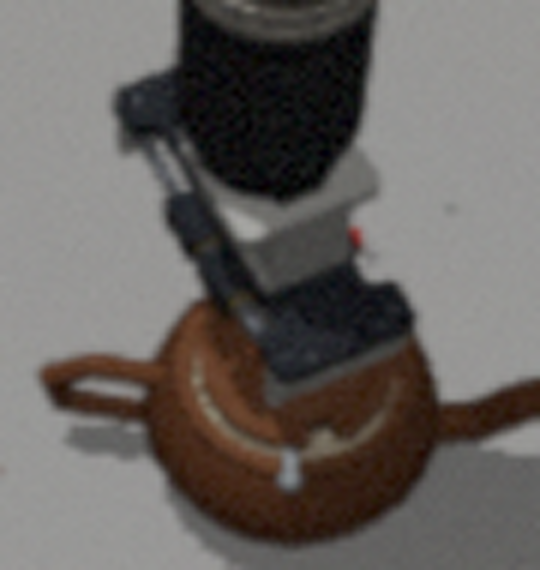

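View pics/t3.png

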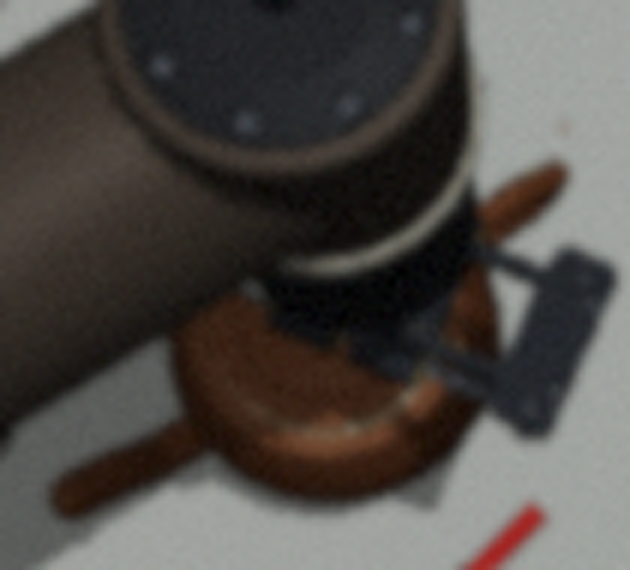

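```bash
python3 -c "
from h import *
S=load('scene0.npz');A=np.array([.5722,.1])
for p in((322,435),(322,442),(310,440),(337,432),(288,478)):
    for z in (.088,.095):
        P=onz(S,240+(p[0]+.5)/6-.5,150+(p[1]+.5)/6-.5,z)[:2]-A;print(p,z,np.degrees(np.arctan2(P[1],P[0])),np.hypot(*P))
from plant import cams
s=cams.snapshot('scene');Z(s['frame'],265,200,310,240,16,'pics/s3b.png',False)
a=np.radians(60)
"
```

```text
(322, 435) 0.088 51.54585485315282 0.04509187721246989
(322, 435) 0.095 49.52289190410745 0.04853837035439428
(322, 442) 0.088 49.85554211016014 0.049133063226527336
(322, 442) 0.095 48.10727642411841 0.05260109865888474
(310, 440) 0.088 42.6687252686669 0.04656432368561924
(310, 440) 0.095 41.380826273690765 0.050205956027763204
(337, 432) 0.088 61.84268144764283 0.04656720935227889
(337, 432) 0.095 59.14262022670612 0.04966551328902344
(288, 478) 0.088 29.374225188498716 0.069215750053067
(288, 478) 0.095 29.21199266741929 0.072879248224528
```

View pics/s3b.png

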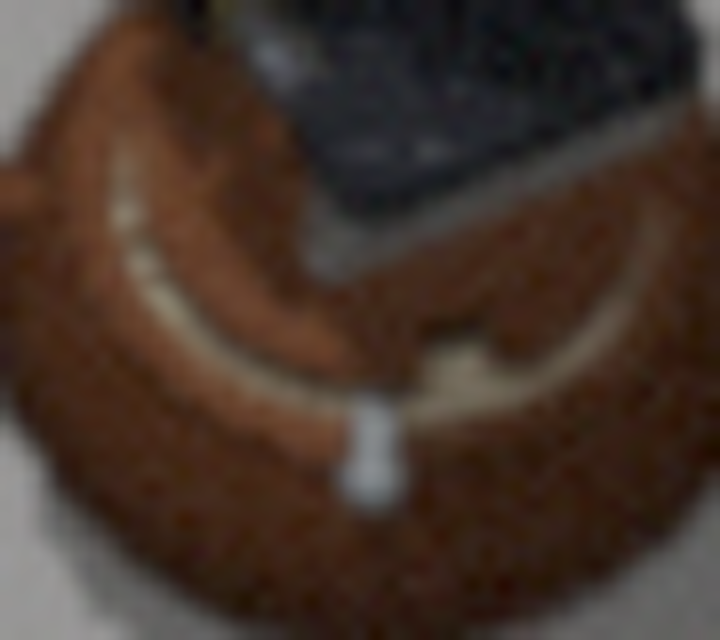

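Scene crop: the notch is at about (322,437) and the pin ball at (288,478). That puts the notch near 51° and the pin at 29.3°, so roughly 22° remain. I'll turn the tool about the axis in smaller pieces.

```bash
cat >> h.py <<'E'
def arc(degs,A=(.5722,.1),z=None):
    from plant import sensors
    o=sensors.get_obs();p=o["tool_pos"];y=o["orientation"][2];A=np.array(A)
    for d in degs:
        a=np.radians(d);M=np.array([[np.cos(a),-np.sin(a)],[np.sin(a),np.cos(a)]])
        print(d);delta([*(A+M@(p[:2]-A)),z or p[2]],y+d)
E
python3 -c "
from h import *
arc([-6,-12,-18])"
```

```text
-6
t 4.35 pos [0.5699 0.0669 0.1139] [-1.7996e+02 -4.0000e-02 -2.9900e+01] F [ 2.1 -1.5  0.3] op 0.0006
cm [-0.32  0.14 -0.  ] rv [-0.0007 -0.0006  0.1047]
-12
t 4.35 pos [0.5699 0.0669 0.1139] [-1.7996e+02 -4.0000e-02 -2.9900e+01] F [ 2.1 -1.5  0.3] op 0.0006
cm [-0.65  0.24 -0.  ] rv [-0.0007 -0.0006  0.2094]
-18
t 4.35 pos [0.5699 0.0669 0.1139] [-1.7996e+02 -4.0000e-02 -2.9900e+01] F [ 2.1 -1.5  0.3] op 0.0006
cm [-0.99  0.3  -0.  ] rv [-0.0008 -0.0005  0.3142]
```

Request:
move_arm([
  [0, -0.16, 0.07, 0, 0, 0, 0.052],
  [0, -0.32, 0.14, 0, 0, 0, 0.105],
  [0, -0.48, 0.19, 0, 0, 0, 0.157],
  [0, -0.65, 0.24, 0, 0, 0, 0.21],
  [0, -0.82, 0.27, 0, 0, 0, 0.262],
  [0, -0.99, 0.3, 0, 0, 0, 0.314],
  [0, -0.99, 0.3, 0, 0, 0, 0.314],
  [0, -0.99, 0.3, 0, 0, 0, 0.314],
])

```text
clock: 5.35
tool_pos: [0.5599, 0.0692, 0.1138]
orientation: [-180.0, -0.0, -47.9]
force: [2.9, -0.4, 0.2]
opening: -0.0001
```

```bash
python3 -c "
from h import *
from plant import cams
s=cams.snapshot('scene');Z(s['frame'],265,200,310,240,16,'pics/s4.png',False)
arc([-3,-6])
"
```

```text
-3
t 5.4 pos [0.5599 0.0691 0.1138] [-1.7997e+02 -2.0000e-02 -4.7920e+01] F [ 3.3 -0.5  0.5] op 0.0003
cm [-0.16  0.07 -0.  ] rv [-0.0006 -0.0003  0.0524]
-6
t 5.4 pos [0.5599 0.0691 0.1138] [-1.7997e+02 -2.0000e-02 -4.7920e+01] F [ 3.3 -0.5  0.5] op 0.0003
cm [-0.32  0.14 -0.  ] rv [-0.0006 -0.0003  0.1047]
```

View pics/s4.png

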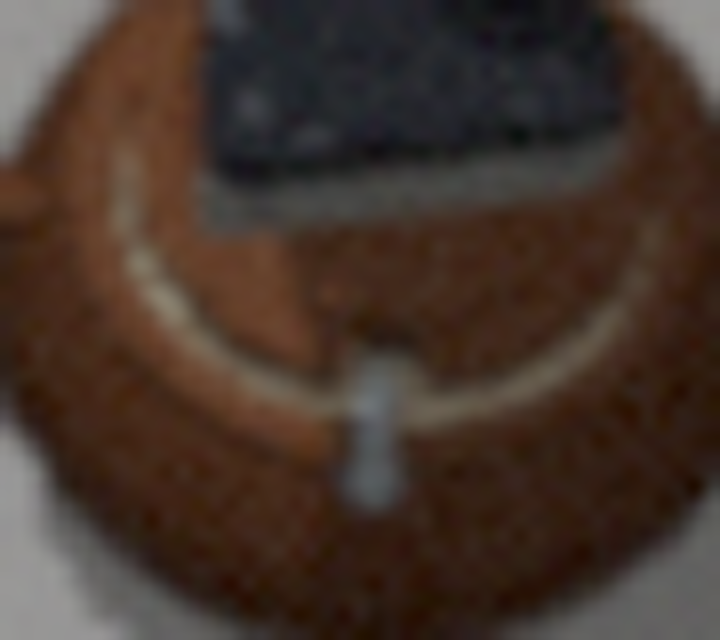

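The notch's dark edge spans about x 345 to 420 (centre 383) and the pin lies at 378–381, so they are nearly aligned, perhaps 1 mm short. I'll nudge it about 1°, then back off and look unobstructed.

Request:
move_arm([
  [0, -0.04, 0.01, 0, 0, 0, 0.01],
  [0, -0.06, 0.02, 0, 0, 0, 0.02],
  [0, -0.06, 0.02, 0, 0, 0, 0.02],
  [0, 0.5, 0.02, 0, 0, 0, 0.02],
  [0, 1.2, 0.02, 0, 0, 0, 0.02],
  [0, 1.5, 0.02, -1, 0, 0, 0.02],
  [0, 1.5, 0.02, -3, 0, 0, 0.02],
  [0, 1.5, 0.02, -6, 0, 0, 0.02],
])

```text
clock: 6.4
tool_pos: [0.5688, 0.0573, 0.1739]
orientation: [179.9, 0.0, -49.2]
force: [1.0, -0.1, -0.2]
opening: 0.0007
```

Request:
move_arm([
  [0, -2, 0, -4, 0, 0, 0],
  [0, -6, 0, -6, 0, 0, 0],
  [0, -11, 0, -6, 0, 0, 0],
  [0, -15, 0, -6, 0, 0, 0],
  [0, -18, 0, -6, 0, 0, 0],
  [0, -18, 0, -6, 0, 0, 0],
  [0, -18, 0, -6, 0, 0, 0],
  [0, -18, 0, -6, 0, 0, 0],
])

```text
clock: 7.4
tool_pos: [0.4521, 0.1934, 0.2336]
orientation: [180.0, -0.0, -49.2]
force: [0.7, 0.4, -0.0]
opening: 0.0005
```

```bash
python3 -c "
from h import *
from plant import cams
s=cams.snapshot('scene');Z(s['frame'],265,195,315,240,14,'pics/s5.png',False);np.savez('s5.npz',**s)
t=cams.snapshot('top');Z(t['frame'],190,170,260,240,8,'pics/t5.png',False);np.savez('t5.npz',**t)
delta([.5722,.1,.14],-48)
"
```

```text
t 7.5 pos [0.452  0.1934 0.2335] [179.98  -0.   -49.21] F [ 0.4 -1.2  0. ] op 0.0006
cm [14.92 -3.    9.35] rv [ 0.0004 -0.0001 -0.0212]
```

View pics/s5.png

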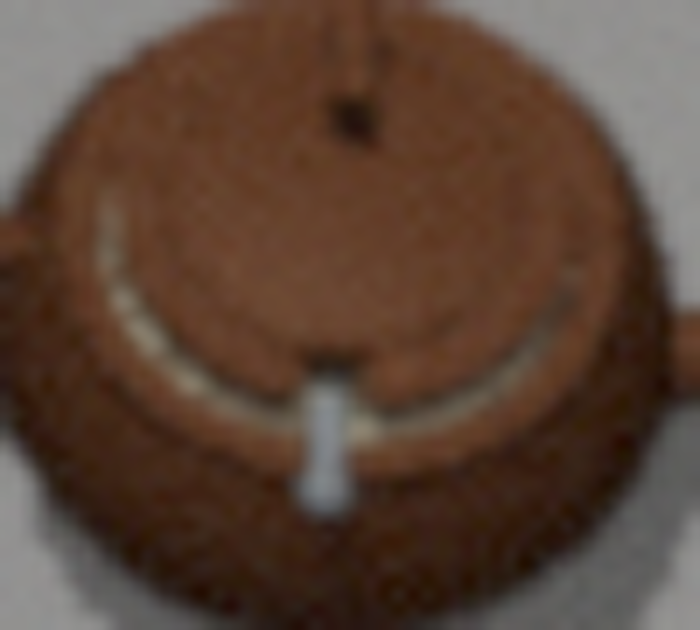

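View pics/t5.png

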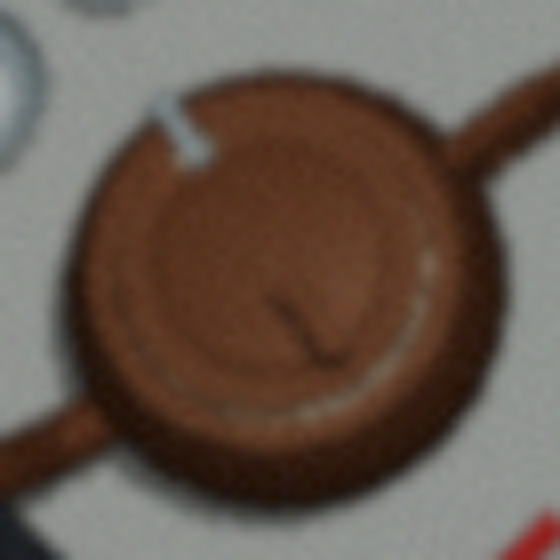

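```bash
python3 -c "
from h import *
S=load('s5.npz');T=load('t5.npz')
A=np.array([.5722,.1])
for th in (27,29.3,31,33):
    a=np.radians(th);u=np.array([np.cos(a),np.sin(a)])
    f=lambda p:(((p-[265,195])+.5)*14-.5).round(0).tolist()
    g=lambda p:(((p-[190,170])+.5)*8-.5).round(0).tolist()
    w=np.array([-u[1],u[0]])
    e=[[*(A-.014*u+k*.005*w),.116] for k in(-1,1)]
    n=[[*(A+.042*u+k*.007*w),.099] for k in(-1,1)]
    r=[[*(A-.014*u+.005*w),.125],[*(A-.046*u+.005*w),.125],[*(A-.014*u-.005*w),.125],[*(A-.046*u-.005*w),.125]]
    print(th,'ribend',f(proj(S,e)),'notch',f(proj(S,n)),'pin',f(proj(S,[[*(A+.046*u),.09],[*(A+.07*u),.09]])),'ball top',g(proj(T,[[*(A+.046*u),.09],[*(A+.07*u),.09]])),'ribtop T',g(proj(T,r)))
"
python3 -c "
import sys;sys.path.insert(0,'.')
from h import *
S=load('s5.npz');print(S['frame'][216:232,282:296].sum(2))
"
```

```text
27 ribend [[327.0, 109.0], [370.0, 114.0]] notch [[293.0, 355.0], [354.0, 361.0]] pin [[320.0, 392.0], [310.0, 484.0]] ball top [[204.0, 162.0], [170.0, 108.0]] ribtop T [[271.0, 290.0], [321.0, 368.0], [296.0, 275.0], [346.0, 352.0]]
29.3 ribend [[325.0, 110.0], [368.0, 113.0]] notch [[300.0, 356.0], [361.0, 361.0]] pin [[328.0, 393.0], [323.0, 485.0]] ball top [[200.0, 165.0], [163.0, 112.0]] ribtop T [[273.0, 290.0], [326.0, 365.0], [297.0, 273.0], [350.0, 348.0]]
31 ribend [[323.0, 110.0], [366.0, 112.0]] notch [[306.0, 358.0], [367.0, 360.0]] pin [[334.0, 393.0], [332.0, 485.0]] ball top [[197.0, 167.0], [158.0, 116.0]] ribtop T [[274.0, 289.0], [329.0, 363.0], [298.0, 272.0], [353.0, 345.0]]
33 ribend [[321.0, 111.0], [364.0, 112.0]] notch [[312.0, 359.0], [373.0, 360.0]] pin [[341.0, 393.0], [342.0, 486.0]] ball top [[193.0, 170.0], [153.0, 120.0]] ribtop T [[276.0, 289.0], [334.0, 361.0], [299.0, 271.0], [356.0, 342.0]]
[[215 228 229 233 228 228 231 231 222 225 213 212 220 202]
 [197 221 226 229 231 220 221 228 224 221 229 220 220 194]
 [202 188 206 219 230 214 220 222 218 221 203 203 202 181]
 [208 200 182 193 181 186 177 194 182 191 207 189 187 178]
 [199 209 189 183 142 120 117 121 124 157 197 208 212 203]
 [192 207 203 197 178 127 140 126 145 192 212 229 220 199]
 [168 168 197 182 213 262 265 229 191 197 200 213 194 184]
 [215 170 140 165 256 359 393 319 245 199 185 174 175 154]
 [275 245 224 231 282 366 406 349 301 255 183 177 204 230]
 [241 251 261 282 298 371 411 367 384 354 275 262 269 262]
 [210 208 217 242 252 350 403 365 341 313 262 231 224 208]
 [176 183 194 210 229 340 394 313 235 219 208 213 193 186]
 [116 152 164 170 225 352 378 295 203 189 175 182 164 131]
 [133 118  95 143 257 372 385 309 174 123 119  94  92  91]
 [132 131 119 131 241 335 344 284 171 122 123  98 118 118]
 [143 111 124 129 163 228 245 194 140 130 118 122 126 135]]
```

The notch is centred near x≈334 against the pin at 328, about 1 mm or 1° apart. That is inside the 3 mm tolerance. Next I press at the axis, with the tool's narrow side along the rib's radius so the fingers clear the rib.

```bash
python3 -c "
from h import *
delta([.5765,.1025,.15],30)
"
```

```text
t 7.5 pos [0.452  0.1934 0.2335] [179.98  -0.   -49.21] F [ 0.4 -1.2  0. ] op 0.0006
cm [15.01 -3.49  8.35] rv [ 3.0000e-04  2.0000e-04 -1.3825e+00]
```

Request:
move_arm([
  [0, 0, 0, 0, 0, 0, -0.17],
  [0, 0, 0, 0, 0, 0, -0.34],
  [0, 1, -0.2, 0, 0, 0, -0.52],
  [0, 4, -0.9, 1, 0, 0, -0.7],
  [0, 7.5, -1.7, 2.5, 0, 0, -0.88],
  [0, 11, -2.6, 4, 0, 0, -1.06],
  [0, 13.5, -3.2, 6, 0, 0, -1.24],
  [0, 15, -3.5, 7.5, 0, 0, -1.38],
])

```text
clock: 8.5
tool_pos: [0.5771, 0.1018, 0.1571]
orientation: [-180.0, 0.1, 30.1]
force: [-0.5, 0.3, 0.2]
opening: 0.0005
```

```bash
python3 -c "
from h import *
delta([.5765,.1025,.11],30)
"
```

```text
t 8.5 pos [0.5771 0.1018 0.1571] [-1.80e+02  8.00e-02  3.01e+01] F [-0.5  0.3  0.2] op 0.0005
cm [-0.01 -0.1   4.71] rv [-0.      0.0015  0.0018]
```

Request:
move_arm([
  [0, 0, -0.05, 1, 0, 0, 0],
  [0, 0, -0.1, 2, 0, 0, 0],
  [0, 0, -0.1, 3, 0, 0, 0],
  [0, 0, -0.1, 3.8, 0, 0, 0],
  [0, 0, -0.1, 4.4, 0, 0, 0],
  [0, 0, -0.1, 4.8, 0, 0, 0],
  [0, 0, -0.1, 5, 0, 0, 0],
  [0, 0, -0.1, 5.1, 0, 0, 0],
])

```text
clock: 9.5
tool_pos: [0.5759, 0.1043, 0.1076]
orientation: [180.0, -0.0, 29.9]
force: [-0.9, 0.1, 0.2]
opening: 0.0006
```

Request:
move_arm([
  [0, 0, 0, 0.1, 0, 0, 0],
  [0, 0, 0, 0.15, 0, 0, 0],
  [0, 0, 0, 0.2, 0, 0, 0],
  [0, 0, 0, 0.25, 0, 0, 0],
  [0, 0, 0, 0.3, 0, 0, 0],
  [0, 0, 0, 0.35, 0, 0, 0],
  [0, 0, 0, 0.4, 0, 0, 0],
  [0, 0, 0, 0.4, 0, 0, 0],
])

```text
clock: 10.5
tool_pos: [0.576, 0.1043, 0.1044]
orientation: [180.0, -0.0, 29.9]
force: [-2.4, 0.1, 5.8]
opening: 0.0005
```

Request:
move_arm([
  [0, 0, 0, 0.05, 0, 0, 0],
  [0, 0, 0, 0.1, 0, 0, 0],
  [0, 0, 0, 0.15, 0, 0, 0],
  [0, 0, 0, 0.2, 0, 0, 0],
  [0, 0, 0, 0.25, 0, 0, 0],
  [0, 0, 0, 0.3, 0, 0, 0],
  [0, 0, 0, 0.35, 0, 0, 0],
  [0, 0, 0, 0.35, 0, 0, 0],
])

```text
clock: 11.5
tool_pos: [0.576, 0.1043, 0.1009]
orientation: [180.0, -0.0, 29.9]
force: [-2.1, 0.3, 5.5]
opening: 0.0003
```

It has slid about 6 mm at a steady 6 N or so, which means the pin is in the notch. I'll continue until the force rises.

Request:
move_arm([
  [0, 0, 0, 0.05, 0, 0, 0],
  [0, 0, 0, 0.1, 0, 0, 0],
  [0, 0, 0, 0.15, 0, 0, 0],
  [0, 0, 0, 0.2, 0, 0, 0],
  [0, 0, 0, 0.25, 0, 0, 0],
  [0, 0, 0, 0.3, 0, 0, 0],
  [0, 0, 0, 0.3, 0, 0, 0],
  [0, 0, 0, 0.3, 0, 0, 0],
])

```text
clock: 12.5
tool_pos: [0.576, 0.1043, 0.0983]
orientation: [180.0, -0.1, 29.9]
force: [-3.0, 0.4, 7.3]
opening: 0.0003
```

Request:
move_arm([
  [0, 0, 0, 0.03, 0, 0, 0],
  [0, 0, 0, 0.06, 0, 0, 0],
  [0, 0, 0, 0.09, 0, 0, 0],
  [0, 0, 0, 0.12, 0, 0, 0],
  [0, 0, 0, 0.15, 0, 0, 0],
  [0, 0, 0, 0.15, 0, 0, 0],
  [0, 0, 0, 0.15, 0, 0, 0],
  [0, 0, 0, 0.15, 0, 0, 0],
])

```text
clock: 13.5
tool_pos: [0.5761, 0.1043, 0.0981]
orientation: [180.0, -0.1, 30.0]
force: [-7.9, 0.7, 19.3]
opening: 0.0004
```

The lid has bottomed: 1.5 mm more command moved the tip only 0.2 mm and the force rose to 19 N. I'll retreat straight up and then away.

Request:
move_arm([
  [0, 0, 0, -0.2, 0, 0, 0],
  [0, 0, 0, -0.6, 0, 0, 0],
  [0, 0, 0, -1.5, 0, 0, 0],
  [0, 0, 0, -3.5, 0, 0, 0],
  [0, 0, 0, -6.5, 0, 0, 0],
  [0, 0, 0, -10, 0, 0, 0],
  [0, 0, 0, -13, 0, 0, 0],
  [0, 0, 0, -14, 0, 0, 0],
])

```text
clock: 14.5
tool_pos: [0.5766, 0.1045, 0.238]
orientation: [180.0, -0.2, 29.9]
force: [0.0, 0.1, 0.3]
opening: 0.0004
```

Request:
move_arm([
  [0, -2, -2, 0, 0, 0, 0],
  [0, -5, -5, 0, 0, 0, 0],
  [0, -8, -9, 0, 0, 0, 0],
  [0, -9, -13, 0, 0, 0, 0],
  [0, -9, -17, 0, 0, 0, 0],
  [0, -9, -19, 0, 0, 0, 0],
  [0, -9, -19, 0, 0, 0, 0],
  [0, -9, -19, 0, 0, 0, 0],
])

```text
clock: 15.5
tool_pos: [0.4029, 0.2237, 0.2352]
orientation: [180.0, 0.0, 29.9]
force: [-0.7, -0.1, -0.3]
opening: 0.0003
```

```bash
python3 -c "
from h import *
from plant import cams
s=cams.snapshot('scene');Z(s['frame'],265,195,315,240,14,'pics/s6.png',False);Z(s['frame'],0,0,512,384,1,'pics/s6f.png',False)
t=cams.snapshot('top');Z(t['frame'],0,0,512,384,1,'pics/t6f.png',False)
a=load('scene0.npz')['frame'];
delta([.5722,.1,.14],-48)
"
```

```text
t 15.6 pos [0.4032 0.2234 0.2353] [1.7999e+02 3.0000e-02 2.9870e+01] F [-0.5 -0.4  0.5] op 0.0005
cm [ 8.51 19.12  9.53] rv [6.0000e-04 3.0000e-04 1.3591e+00]
```

View pics/s6.png

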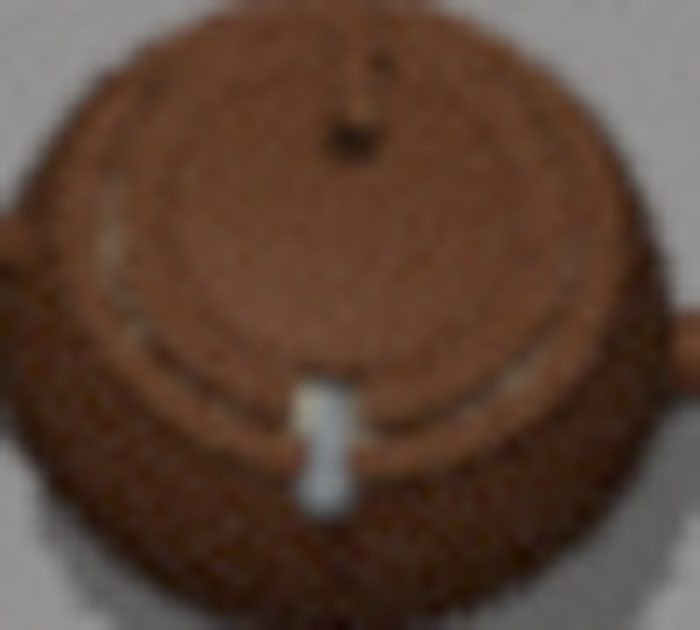

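View pics/s6f.png

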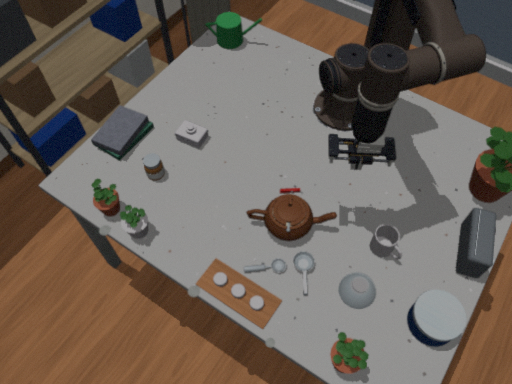

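View pics/t6f.png

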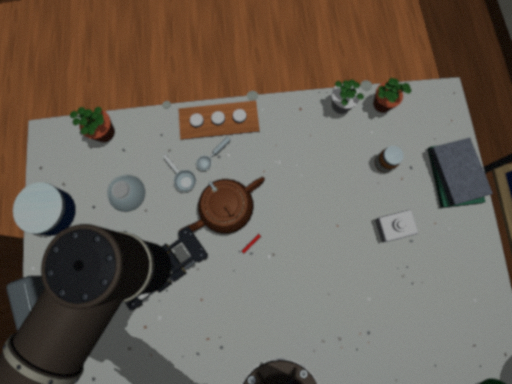

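The lid has dropped: the rib's end moved from y≈120 to ≈138 in the crop, against about 18 px expected for 9 mm. The pin (327,430) sits inside the notch and the seal crescent is nearly gone. The other objects stand where they were.

```bash
python3 -c "
from plant import job
print(job.close_job())"
```

```text
the job is handed in; nothing more can be done
None
```

The teapot is closed: the lid is fully home with the pin in its notch, and I handed the job in with the hand clear.

- **Turning:** I pushed the lid about 53° clockwise with the shut fingertips against one side of the rib, without pinching or lifting it. The last look before pressing put the notch about 1 mm from the pin's line, inside the 3 mm tolerance.
- **Pressing:** I pressed on the flat top near the axis. The lid slid down about 9 mm at roughly 6 N, then stopped firmly at 19 N with the fingertip at 98 mm, the height expected when home.
- **Last pictures:** The pin lies in the notch and the seal is nearly hidden. The rib's end dropped about as far as 9 mm should show. By eye the other objects have not moved, and the wrist force is about zero with the hand clear. In the last top view the arm covers part of the left side, but the scene view shows that area clear.
- **One disagreement:** Midway through the push the lid had turned about 9° further than I reckoned from the tool pose. The fingertip was probably touching the rib with a corner, so I finished the turn by camera.

The job took about 16 s of the 45 s allowed.

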